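Slide the loaded carrier into its locating notches and lock it

TASK

Push the loaded carrier board along its rails with a fingertip until you feel it drop into the locating notches at the working position, then push the red-knobbed hold-down catch across the edge of the board as far as it will go, to lock it there. Only push: pick nothing up, keep the three fittings standing in their nests on the board, and leave everything else on the bench where it is.

Things in the scene. Friction and masses are not known exactly. Their poses are not given: they have to be found in the camera images.
- track: fixed track, 460 x 140 mm; origin on the bench under its centre, x along the rails the way the board must travel, y across to the catch's side, z up. White slide lanes: tops 36 mm above the bench, y 22 to 61.5 mm either side; open between them down to the base at 12 mm. Aluminium side guides: inner faces y +-61.5 mm, tops at 49 mm. Both ends open
- notch (a point): middle of the line between the two front notches, at lane-top height (track x 150 mm). Notches are square gaps in the white lanes, 24 mm long, 6 mm deep: the front pair in the inner lanes (|y| 22 to 41.5 mm), the rear pair in the outer lanes (|y| 41.5 to 61.5 mm) at track x 30 mm
- board: loose carrier board, brown anodised aluminium, 160 (along the rails) x 120 x 10 mm, about 0.6 kg, on four slippery feet 20 mm long, 8 mm tall; front feet on the inner lanes, rear feet on the outer ones, so it drops level, all at once. Origin: centre of the plane of the foot soles; x to its leading end, z up; the board is 8 to 18 mm above it. Riding, origin 36 mm above the bench; dropped, 30 mm
- push_face (a point): point on the back of the board's upright steel push plate (60 mm wide, 4 mm thick, rising 22 mm above the board's top, its back flush with the board's trailing end): mid width, mid height, 80 mm behind and 29 mm above the board's origin. Push here towards the board's +x; sliding takes about 1 to 4 N
- seat (a point): fixed point where the board's origin lies once dropped into the notches (track x 90 mm, y 0, 30 mm above the bench); axes as the track's. There the board has about 2 mm of play either way along the rails and the ends of the notches stop it firmly
- catch (a joint): angle (rad) of the hold-down catch about its vertical pivot: 0 = open, bar along the track's +x beside the guide; grows clockwise seen from above to the stop at 1.57 = closed, bar along the track's -y over the edge of the seated board. Other stop -0.3. Stays where it is left; under 2 N at the knob turns it. Passes 2.5 mm over a seated board; a board not dropped blocks it
- catch_pivot (a point): axis of the catch, at the underside of its bar (track x 90 mm, y 92 mm, 50.5 mm above the bench)
- catch_knob (a point): centre of the catch's upright red knob: 16 mm diameter, 26 mm tall (58.5 to 84.5 mm above the bench), 48 mm from the pivot axis; the dark steel bar below it is 14 mm wide, 8 mm thick, and ends 58 mm from the pivot
- fitting1: stainless hose coupling, 42 mm tall and 26 mm across, blue ring at mid height; origin at the centre of its underside; stands in the rear nest of the board: four pins 10 mm tall, at board x -46 mm, y -24 mm; 90 g
- fitting2: stainless hose coupling, 42 mm tall and 26 mm across, blue ring at mid height; origin at the centre of its underside; stands in the middle nest of the board: four pins 10 mm tall, at board x 4 mm, y -24 mm; 90 g
- fitting3: stainless hose coupling, 42 mm tall and 26 mm across, blue ring at mid height; origin at the centre of its underside; stands in the front nest of the board: four pins 10 mm tall, at board x 54 mm, y -24 mm; 90 g
- spare_fitting: stainless hose coupling, 42 mm tall and 26 mm across, blue ring at mid height; origin at the centre of its underside; a bystander on the bench past the far (+x) end of the track
- adhesive: small red adhesive bottle with white cap, 34 mm across, 95 mm tall, standing beyond the track; bystander, origin under its centre
- jar: white paste jar, 52 mm across, 70 mm tall, standing beyond the track; bystander, origin under its centre
- marker: black marker with red cap, 130 x 12 mm, lying beyond the track, past the catch; bystander, origin under its centre
- screwdriver: orange-handled screwdriver lying to the right of the track; bystander
- spanner: steel spanner lying to the left of the track; bystander

How it is judged:
By the outcome, as a careful person would: the job done as asked, in the order asked, and still so for the second after the job is handed in, with the robot touching nothing.
It also fails if it takes over 48 s, if anything falls off the work surface, if the arm or the gripper's body presses on something with over 40 N, if the wrist force passes 120 N, or if a joint passes its speed limit or range.

ROBOT

A 6-joint arm with a two-finger parallel gripper is mounted at the origin on the work surface. World frame = base frame: x ahead of the robot, y to its left, z up, the work surface at z = 0. Lengths are in m, angles in degrees, forces in N, time in s.
With the tool pointing down it reaches from about 0.3 to 0.825 m from the base axis. Payload 5.4 kg.
Tool frame: the origin (TCP) lies on the mounting face of the last link; the fingertips stand 190 mm ahead of it and the grasp point (between the pads) lies env.tcp_to_grasp ahead of it (env.tcp_to_grasp is the distance from the TCP to the grasp point, in m); z points along the fingers, y is the line along which they close (so a half turn about z gives the same grasp; the last joint's range is limited). The gripper opens to 92 mm and grips with 3 to 60 N. Pads are 20 mm wide; open, the fingers measure 128 mm over their backs; the gripper's body (75 mm by 189 mm) begins 69 mm behind the grasp point.
Start: joints at [59.582, 9.076, 91.501, -0, 79.423, -12.038], TCP at [0.181, 0.546, 0.405] pointing down, gripper open.
Joint ranges: [-166.64, 166.64], [-54.1, 131.32], [10.49, 154.53], [-73.88, 253.88], [9.74, 151.15], [-171.62, 171.62]. Speed limits (degrees/s): [147.25, 147.25, 180, 180, 180, 180].

INTERFACE

Orientations are given as a 3x3 rotation matrix whose columns are the frame's x, y, z axes.
In Python, from plant import env gives the robot as it stands.
- The arm moves only by the shell command python3 -m pendant 'ROWS' [FORCE]. ROWS is JSON, a list of rows, each an object of numbers: "tx", "ty", "tz": the shift along the world's x, y, z in mm; "rx", "ry", "rz": the turn, a rotation vector about the world's x, y, z in degrees; "claw": the closure, from 0 (fully open) to 1 (shut). A call has 1 to 20 rows; each row is the pose to reach, as a shift and turn from the pose commanded when the call began; what a row does not reach only later rows make up. A row lasts 1/12 s, in which the tool goes at most 41.7 mm and 7.16 degrees, less where a joint would pass 70% of its speed; a pose out of reach is approached as far as the arm can. A call with a gripper value outside its range is refused whole. The fingers move at their own pace and stop on an object; FORCE is the grip in N (left out, the last holds). Time passes only in rows, so rows that repeat a pose let the fingers close. It gives the time, the measured TCP pose, the force, the opening and the grip force at its end, in the units of the state.
- env.get_obs(): the state, without advancing time (a new reading comes with each control period).
- env.read_camera(name): name is "scene" or "top" or "wrist"; returns a dict with "pixels" (480x640x3 uint8, red, green, blue), "depth" (480x640 float32, m along the optical axis (not along the pixel's ray), 0 where there is no reading), "fovy" (degrees; the focal length in pixels is half the picture's height over the tangent of half this angle, whatever the lens; pixels are square), "cx", "cy" (the principal point, pixels), "k1" (the pictures are not rectified: a ray, as slopes to the right and down, at radius r is drawn at 1 + k1 r^2 times it, then the intrinsics apply), "rvec" (rotation vector, rad) and "tvec" (3), from world to camera coordinates, as OpenCV has them. Camera axes: x right, y down, z forward; pixel columns grow to the right and rows downward; lengths in m; the calibration is good to about 2 mm. A picture is of the moment at which its call begins.
- env.finish_job(): hands the job in; it is judged then, once.
Trained networks look in a picture, given as the dict that the camera call returned (one of the last four; its "shot" number tells which), for a name from the list of things; names that differ only in an ending like _2 or _b are one class to them, and where a whole thing is asked for, a point or a joint stands for the part that bears it (a point fixed in the world has none). Each returns a list of dicts, best first, with "confidence" (0 to 1); they miss things now and then, are a little off and sometimes report something else, mostly with a low value. They report only what shows in the picture. A call takes as long as a camera call.
- env.cut_out(picture, thing): "pixels" (480x640 bool, what is visible of it) and "uv" ([column, row] in pixels, amid what is visible of it).
The state is a dict: "time": time; "joint_positions": joint angles; "qd": joint speeds; "joint_torque": joint torques, N m; "tcp_pos": TCP position; "ee_rot": TCP orientation; "ft_force": force on the tool from outside, world axes, zero at the start; "torque": the same for the moment, N m; "gripper_width": finger opening in m; "finger_force": force on a finger pad.
Only numpy, scipy, OpenCV 4.12 (cv2) and the standard library are available. Lean on these libraries where they do the work, as an engineer would, in place of code of your own. Each camera call takes 0.05 s, during which the arm holds its last target. There are 200 camera calls.

## Working session

There is one attempt and no reset: what is moved stays moved. The work goes in short steps, Python scripts to look and compute and a shell command to move; the robot and the scene stay as the last step left them, time stands still between calls to the robot, and variables do not carry over. Pictures are saved under pics/ and viewed, at most 10 in all, crops included, and the job is handed in when it is done.

```bash
mkdir -p pics; cat > h.py <<'E'
import numpy as np,cv2
from plant import env
def K(p):
    f=240/np.tan(np.radians(p["fovy"])/2); return f
def world(p,uv,depth=None,z=None):
    """uv Nx2 -> world points, by depth along axis or by plane z"""
    uv=np.atleast_2d(np.float64(uv)); f=K(p)
    d=(uv-[p["cx"],p["cy"]])/f; s=d.copy()
    for _ in range(20): s=d/(1+p["k1"]*(s**2).sum(1,keepdims=True))
    R=cv2.Rodrigues(np.float64(p["rvec"]))[0]; t=np.float64(p["tvec"]).ravel()
    ray=np.c_[s,np.ones(len(s))]@R; c=-R.T@t
    if z is not None: l=(z-c[2])/ray[:,2]
    else: l=depth
    return c+ray*np.reshape(l,(-1,1))
def proj(p,X):
    R=cv2.Rodrigues(np.float64(p["rvec"]))[0]; X=np.atleast_2d(X)@R.T+np.float64(p["tvec"]).ravel()
    s=X[:,:2]/X[:,2:]; return s*(1+p["k1"]*(s**2).sum(1,keepdims=True))*K(p)+[p["cx"],p["cy"]]
def cloud(p,m):
    r,c=np.nonzero(m&(p["depth"]>0)); return world(p,np.c_[c,r],depth=p["depth"][r,c])
def save(p,n): cv2.imwrite("pics/"+n,p["pixels"][:,:,::-1])
E
python3 - <<'E'
from h import *
np.set_printoptions(precision=4,suppress=True)
for n in ["scene","top"]:
    p=env.read_camera(n); save(p,n+".png")
    for th in ["track","board","push_face","catch","catch_knob","fitting1","spare_fitting","adhesive","jar","marker","screwdriver","spanner"]:
        for r in env.cut_out(p,th)[:4]:
            X=cloud(p,r["pixels"]); 
            print(n,th,round(r["confidence"],2),np.round(r["uv"]),len(X),np.median(X,0) if len(X) else '', np.percentile(X[:,2],95) if len(X) else '')
o=env.get_obs();print(o["tcp_pos"],o["ee_rot"],env.tcp_to_grasp,o["time"],o["gripper_width"])
E
```

```text
scene track 0.93 [315. 248.] 6697 [0.5224 0.0003 0.0351] 0.05125485156615432
scene board 0.76 [374. 233.] 1521 [0.4822 0.1417 0.0547] 0.06269692488486356
scene push_face 0.97 [372. 235.] 1549 [0.4831 0.1425 0.0546] 0.062385503550040494
scene catch 0.47 [296. 257.] 250 [ 0.5996 -0.0445  0.0598] 0.0846480083130846
scene catch_knob 0.79 [291. 258.] 254 [ 0.5996 -0.0471  0.0598] 0.08461689895608288
scene fitting1 0.69 [390. 217.] 180 [0.4433 0.177  0.0799] 0.09690984629692471
scene fitting1 0.52 [366. 219.] 170 [0.453  0.1275 0.0805] 0.09751517710371417
scene fitting1 0.47 [348. 221.] 194 [0.4605 0.0805 0.0777] 0.09747522978889474
scene spare_fitting 0.7 [205. 266.] 202 [ 0.5663 -0.2492  0.0244] 0.043670977075026006
scene spare_fitting 0.59 [311. 249.] 6767 [ 0.5225 -0.001   0.0349] 0.051369661904161146
scene adhesive 0.61 [368. 275.] 482 [0.6382 0.121  0.0465] 0.09121996539499615
scene jar 0.88 [419. 274.] 687 [0.6368 0.2437 0.0468] 0.07146400400899951
scene marker 0.62 [298. 292.] 314 [ 0.6662 -0.029   0.0101] 0.01456106032621506
scene marker 0.35 [117. 261.] 313 [ 0.5636 -0.4717  0.02
[... 1035 characters left out ...]
60931203474307
top adhesive 0.47 [273. 234.] 191 [0.6204 0.1172 0.0645] 0.09501586812389129
top jar 0.61 [216. 239.] 393 [0.6135 0.241  0.0678] 0.07158577863101256
top marker 0.83 [335. 224.] 322 [ 0.6617 -0.0271  0.0098] 0.013617304939569296
top screwdriver 0.57 [522. 266.] 525 [ 0.5504 -0.4756  0.0206] 0.026216381856549818
top screwdriver 0.42 [338. 250.] 195 [ 0.5921 -0.0337  0.0589] 0.08424285424250133
top spanner 0.81 [121. 311.] 470 [0.4488 0.4946 0.0061] 0.00983562704288526
top spanner 0.19 [336. 248.] 199 [ 0.5925 -0.0357  0.059 ] 0.08438620578909628
[0.1813 0.5456 0.4047] [[-0.949   0.3153 -0.    ]
 [ 0.3153  0.949   0.    ]
 [ 0.     -0.     -1.    ]] 0.1714 1.3 0.09186253554720039
```

View pics/top.png

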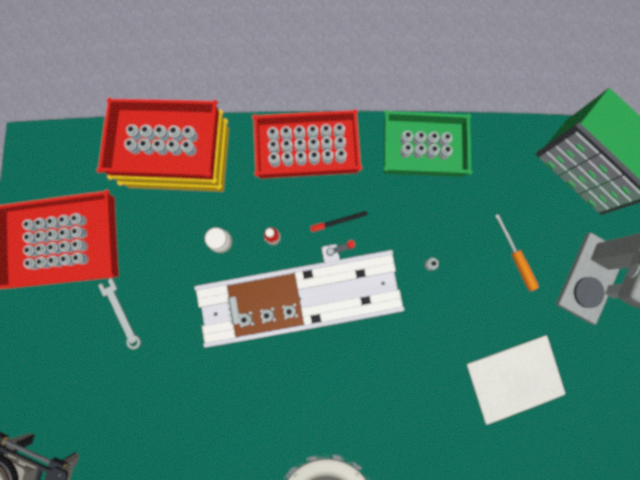

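```bash
python3 - <<'E'
from h import *
np.set_printoptions(precision=4,suppress=True)
for n in ["top","scene"]:
    p=env.read_camera(n)
    X=cloud(p,np.ones((480,640),bool))
    T=env.cut_out(p,"track")[0]; C=cloud(p,T["pixels"]); 
    r=cv2.minAreaRect(np.float32(C[(C[:,2]>.005)&(C[:,2]<.055),:2]*1000)); print(n,"track",r)
    G=C[(C[:,2]>.046)&(C[:,2]<.0515)]
    r=cv2.minAreaRect(np.float32(G[:,:2]*1000)); print("guides",r,len(G))
    b=max((q for q in env.cut_out(p,"board")),key=lambda q:q["confidence"]); B=cloud(p,b["pixels"])
    B=B[(B[:,2]>.050)&(B[:,2]<.058)]; print("board",cv2.minAreaRect(np.float32(B[:,:2]*1000)),np.median(B[:,2]))
    k=env.cut_out(p,"catch_knob")[0]; Q=cloud(p,k["pixels"]); Q2=Q[Q[:,2]>.0825]; print("knob top",Q2.mean(0),np.ptp(Q2,axis=0),len(Q2)); 
    Q3=Q[(Q[:,2]>.055)&(Q[:,2]<.0605)]; print("bar",cv2.minAreaRect(np.float32(Q3[:,:2]*1000)))
E
```

```text
top track ((497.35845947265625, 62.95951843261719), (177.2937774658203, 462.5556640625), 9.900371551513672)
guides ((498.2558898925781, 62.43345642089844), (174.8800048828125, 459.2935791015625), 10.132765769958496) 1283
board ((467.4970703125, 136.261962890625), (120.30461120605469, 161.27723693847656), 10.028007507324219) 0.05335542264471238
knob top [ 0.5996 -0.0593  0.0843] [0.0137 0.0131 0.0042] 24
bar ((593.7277221679688, -34.42637252807617), (18.511133193969727, 64.57699584960938), 19.792802810668945)
scene track ((498.6084289550781, 63.960113525390625), (187.0001220703125, 462.73046875), 10.144646644592285)
guides ((496.40325927734375, 62.11842346191406), (183.87124633789062, 459.42279052734375), 10.97905445098877) 838
board ((468.2041320800781, 135.52334594726562), (126.14610290527344, 159.90367126464844), 10.349562644958496) 0.054507913243029615
knob top [ 0.6055 -0.0594  0.0845] [0.0125 0.0136 0.0047] 17
bar ((594.1294555664062, -38.02412414550781), (20.358041763305664, 63.94118881225586), 13.290090560913086)
```

```bash
python3 -m pendant '[{"tx":267,"ty":-301,"tz":0,"rz":-61.6,"claw":1},{"tx":267,"ty":-301,"tz":0,"rz":-61.6,"claw":1},{"tx":267,"ty":-301,"tz":0,"rz":-61.6,"claw":1},{"tx":267,"ty":-301,"tz":0,"rz":-61.6,"claw":1},{"tx":267,"ty":-301,"tz":0,"rz":-61.6,"claw":1},{"tx":267,"ty":-301,"tz":0,"rz":-61.6,"claw":1},{"tx":267,"ty":-301,"tz":0,"rz":-61.6,"claw":1},{"tx":267,"ty":-301,"tz":0,"rz":-61.6,"claw":1},{"tx":267,"ty":-301,"tz":0,"rz":-61.6,"claw":1},{"tx":267,"ty":-301,"tz":0,"rz":-61.6,"claw":1},{"tx":267,"ty":-301,"tz":0,"rz":-61.6,"claw":1},{"tx":267,"ty":-301,"tz":0,"rz":-61.6,"claw":1},{"tx":267,"ty":-301,"tz":-80,"rz":-61.6,"claw":1},{"tx":267,"ty":-301,"tz":-80,"rz":-61.6,"claw":1},{"tx":267,"ty":-301,"tz":-80,"rz":-61.6,"claw":1}]' 20
python3 - <<'E'
from h import *
np.set_printoptions(precision=4,suppress=True)
o=env.get_obs();print(o["tcp_pos"],o["ee_rot"],o["gripper_width"],o["time"],o["ft_force"])
p=env.read_camera("wrist");save(p,"w1.png")
b=env.cut_out(p,"push_face")[:2]
for q in b:
    B=cloud(p,q["pixels"]);print(q["confidence"],len(B))
    T=B[(B[:,2]>.051)&(B[:,2]<.057)]
    if len(T)>10: print("board",cv2.minAreaRect(np.float32(T[:,:2]*1000)),np.median(T[:,2]))
    T=B[(B[:,2]>.071)&(B[:,2]<.08)]
    if len(T)>10: print("plate",cv2.minAreaRect(np.float32(T[:,:2]*1000)),np.median(T[:,2]))
q=[]
p=env.read_camera("scene");save(p,"s1.png")
E
```

```text
[0.1813 0.5456 0.4047] [[-0.949   0.3153 -0.    ]
 [ 0.3153  0.949  -0.    ]
 [ 0.     -0.     -1.    ]] 0.09184312869462431 1.7 [-0.1556 -0.048   0.2681]schema error: expected keys tx, ty, tz, rx, ry, rz, claw
```

View pics/w1.png

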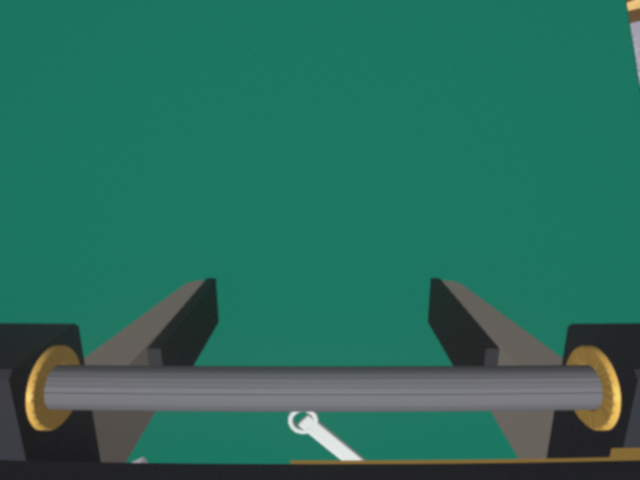

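```bash
python3 -m pendant '[{"tx":267,"ty":-301,"tz":0,"rx":0,"ry":0,"rz":-61.6,"claw":1},{"tx":267,"ty":-301,"tz":0,"rx":0,"ry":0,"rz":-61.6,"claw":1},{"tx":267,"ty":-301,"tz":0,"rx":0,"ry":0,"rz":-61.6,"claw":1},{"tx":267,"ty":-301,"tz":0,"rx":0,"ry":0,"rz":-61.6,"claw":1},{"tx":267,"ty":-301,"tz":0,"rx":0,"ry":0,"rz":-61.6,"claw":1},{"tx":267,"ty":-301,"tz":0,"rx":0,"ry":0,"rz":-61.6,"claw":1},{"tx":267,"ty":-301,"tz":0,"rx":0,"ry":0,"rz":-61.6,"claw":1},{"tx":267,"ty":-301,"tz":0,"rx":0,"ry":0,"rz":-61.6,"claw":1},{"tx":267,"ty":-301,"tz":0,"rx":0,"ry":0,"rz":-61.6,"claw":1},{"tx":267,"ty":-301,"tz":0,"rx":0,"ry":0,"rz":-61.6,"claw":1},{"tx":267,"ty":-301,"tz":0,"rx":0,"ry":0,"rz":-61.6,"claw":1},{"tx":267,"ty":-301,"tz":0,"rx":0,"ry":0,"rz":-61.6,"claw":1},{"tx":267,"ty":-301,"tz":-80,"rx":0,"ry":0,"rz":-61.6,"claw":1},{"tx":267,"ty":-301,"tz":-80,"rx":0,"ry":0,"rz":-61.6,"claw":1},{"tx":267,"ty":-301,"tz":-80,"rx":0,"ry":0,"rz":-61.6,"claw":1}]' 20
python3 - <<'E'
from h import *
np.set_printoptions(precision=4,suppress=True)
o=env.get_obs();print(o["tcp_pos"],o["ee_rot"],o["gripper_width"],o["time"],o["ft_force"])
p=env.read_camera("scene");save(p,"s1.png")
E
```

```text
time: 3.1
tcp_pos: [0.4445, 0.2449, 0.3174]
ee_rot: [[-0.176, 0.984, -0.014], [0.984, 0.176, -0.003], [-0.001, -0.014, -1.0]]
ft_force: [-1.4, -0.5, -1.9]
gripper_width: 0.0004
finger_force: 0.0
[0.4445 0.2449 0.3174] [[-0.1757  0.9843 -0.0136]
 [ 0.9844  0.1757 -0.0033]
 [-0.0009 -0.014  -0.9999]] 0.00041232953939980945 3.1 [-1.3816 -0.4975 -1.8708]
```

View pics/s1.png

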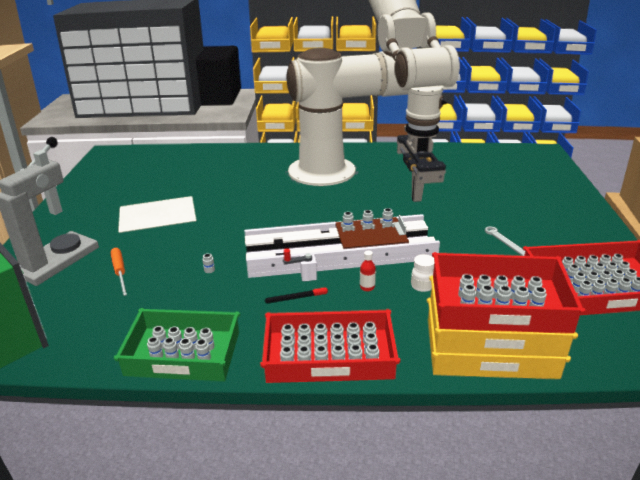

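```bash
python3 -m pendant '[{"tx":0,"ty":0,"tz":-40,"rx":0,"ry":0,"rz":0,"claw":1},{"tx":0,"ty":0,"tz":-77,"rx":0,"ry":0,"rz":0,"claw":1},{"tx":0,"ty":0,"tz":-77,"rx":0,"ry":0,"rz":0,"claw":1},{"tx":0,"ty":0,"tz":-77,"rx":0,"ry":0,"rz":0,"claw":1},{"tx":1.7,"ty":-9.9,"tz":-77,"rx":0,"ry":0,"rz":0,"claw":1},{"tx":2.8,"ty":-15.8,"tz":-77,"rx":0,"ry":0,"rz":0,"claw":1},{"tx":3.8,"ty":-21.7,"tz":-77,"rx":0,"ry":0,"rz":0,"claw":1},{"tx":4.9,"ty":-27.6,"tz":-77,"rx":0,"ry":0,"rz":0,"claw":1},{"tx":5.9,"ty":-33.5,"tz":-77,"rx":0,"ry":0,"rz":0,"claw":1},{"tx":7,"ty":-39.4,"tz":-77,"rx":0,"ry":0,"rz":0,"claw":1},{"tx":8,"ty":-45.3,"tz":-77,"rx":0,"ry":0,"rz":0,"claw":1},{"tx":9,"ty":-51.2,"tz":-77,"rx":0,"ry":0,"rz":0,"claw":1},{"tx":10,"ty":-57.1,"tz":-77,"rx":0,"ry":0,"rz":0,"claw":1},{"tx":11.1,"ty":-63,"tz":-77,"rx":0,"ry":0,"rz":0,"claw":1},{"tx":12.2,"ty":-69,"tz":-77,"rx":0,"ry":0,"rz":0,"claw":1},{"tx":12.2,"ty":-69,"tz":-77,"rx":0,"ry":0,"rz":0,"claw":1}]'
python3 - <<'E'
from h import *
np.set_printoptions(precision=4,suppress=True)
p=env.read_camera("top")
q=env.cut_out(p,"board")[0]; B=cloud(p,q["pixels"]); B=B[(B[:,2]>.050)&(B[:,2]<.058)]
print(q["confidence"],cv2.minAreaRect(np.float32(B[:,:2]*1000)))
o=env.get_obs();a=np.array([.174,-.985]);b=np.array([.985,.174]);t=o["tcp_pos"][:2]*1000
print(o["tcp_pos"],"track x,y of tool",t@a-25.1,t@b-484.2,o["ft_force"])
E
```

```text
time: 4.48
tcp_pos: [0.4614, 0.1747, 0.2493]
ee_rot: [[-0.173, 0.985, 0.003], [0.985, 0.173, 0.0], [-0.0, 0.003, -1.0]]
ft_force: [0.9, 0.7, -0.0]
gripper_width: 0.0004
finger_force: 0.0
0.66 ((475.52642822265625, 82.7165298461914), (120.12862396240234, 153.64443969726562), 8.348370552062988)
[0.4608 0.1751 0.2485] track x,y of tool -117.38781603333209 0.2000561819567679 [-0.9094 -0.4503 -0.1861]
```

```bash
python3 -m pendant '[{"tx":1,"ty":-5.9,"tz":0,"rx":0,"ry":0,"rz":0,"claw":1},{"tx":2.1,"ty":-11.8,"tz":0,"rx":0,"ry":0,"rz":0,"claw":1},{"tx":3.1,"ty":-17.7,"tz":0,"rx":0,"ry":0,"rz":0,"claw":1},{"tx":4.2,"ty":-23.6,"tz":0,"rx":0,"ry":0,"rz":0,"claw":1},{"tx":5.2,"ty":-29.5,"tz":0,"rx":0,"ry":0,"rz":0,"claw":1},{"tx":6.3,"ty":-35.4,"tz":0,"rx":0,"ry":0,"rz":0,"claw":1},{"tx":7.3,"ty":-41.4,"tz":0,"rx":0,"ry":0,"rz":0,"claw":1},{"tx":8.4,"ty":-47.3,"tz":0,"rx":0,"ry":0,"rz":0,"claw":1},{"tx":9.4,"ty":-53.2,"tz":0,"rx":0,"ry":0,"rz":0,"claw":1},{"tx":10.4,"ty":-59.1,"tz":0,"rx":0,"ry":0,"rz":0,"claw":1},{"tx":11.5,"ty":-65,"tz":0,"rx":0,"ry":0,"rz":0,"claw":1},{"tx":12.5,"ty":-70.9,"tz":0,"rx":0,"ry":0,"rz":0,"claw":1},{"tx":13.6,"ty":-76.8,"tz":0,"rx":0,"ry":0,"rz":0,"claw":1},{"tx":14.6,"ty":-82.7,"tz":0,"rx":0,"ry":0,"rz":0,"claw":1},{"tx":15.7,"ty":-88.6,"tz":0,"rx":0,"ry":0,"rz":0,"claw":1},{"tx":16.7,"ty":-94.6,"tz":0,"rx":0,"ry":0,"rz":0,"claw":1},{"tx":17.1,"ty":-96.5,"tz":0,"rx":0,"ry":0,"rz":0,"claw":1},{"tx":17.4,"ty":-98.5,"tz":0,"rx":0,"ry":0,"rz":0,"claw":1},{"tx":17.8,"ty":-100.5,"tz":0,"rx":0,"ry":0,"rz":0,"claw":1},{"tx":18.1,"ty":-102.4,"tz":0,"rx":0,"ry":0,"rz":0,"claw":1}]'
python3 - <<'E'
from h import *
np.set_printoptions(precision=4,suppress=True)
p=env.read_camera("top")
q=env.cut_out(p,"board")[0]; B=cloud(p,q["pixels"]); B=B[(B[:,2]>.044)&(B[:,2]<.058)]
print(q["confidence"],cv2.minAreaRect(np.float32(B[:,:2]*1000)),np.median(B[:,2]))
o=env.get_obs();a=np.array([.174,-.985]);b=np.array([.985,.174]);t=o["tcp_pos"][:2]*1000
print(o["tcp_pos"],"track x,y of tool",t@a-25.1,t@b-484.2,o["ft_force"])
E
```

```text
time: 6.25
tcp_pos: [0.4786, 0.0735, 0.248]
ee_rot: [[-0.174, 0.985, 0.0], [0.985, 0.174, 0.001], [0.001, 0.0, -1.0]]
ft_force: [-1.6, 5.7, 3.6]
gripper_width: 0.0006
finger_force: 2.7
0.82 ((494.0325622558594, -24.37591552734375), (118.95718383789062, 141.97157287597656), 10.410228729248047) 0.05297754655903919
[0.4787 0.0733 0.2479] track x,y of tool -14.016430042290828 0.04267297709242257 [-0.731   4.1667  2.0142]
```

```bash
python3 -m pendant '[{"tx":0.35,"ty":-2,"tz":0,"rx":0,"ry":0,"rz":0,"claw":1},{"tx":0.7,"ty":-3.9,"tz":0,"rx":0,"ry":0,"rz":0,"claw":1},{"tx":1,"ty":-5.9,"tz":0,"rx":0,"ry":0,"rz":0,"claw":1},{"tx":1.4,"ty":-7.9,"tz":0,"rx":0,"ry":0,"rz":0,"claw":1},{"tx":1.7,"ty":-9.9,"tz":0,"rx":0,"ry":0,"rz":0,"claw":1}]' | grep -E "tcp|ft"
for i in 1; do python3 -m pendant '[{"tx":0.26,"ty":-1.5,"tz":0,"rx":0,"ry":0,"rz":0,"claw":1},{"tx":0.26,"ty":-1.5,"tz":0,"rx":0,"ry":0,"rz":0,"claw":1}]' | grep -E "tcp|ft"; done
```

```text
tcp_pos: [0.4803, 0.0636, 0.2478]
ft_force: [-0.2, 4.8, 3.4]
tcp_pos: [0.4805, 0.0616, 0.2475]
ft_force: [-0.7, 2.9, 1.6]
```

```bash
python3 -m pendant '[{"tx":0.26,"ty":-1.5,"tz":0,"rx":0,"ry":0,"rz":0,"claw":1},{"tx":0.26,"ty":-1.5,"tz":0,"rx":0,"ry":0,"rz":0,"claw":1}]' | grep -E "tcp|ft"
python3 - <<'E'
from h import *
np.set_printoptions(precision=4,suppress=True)
p=env.read_camera("top")
q=env.cut_out(p,"board")[0]; B=cloud(p,q["pixels"]); B=B[(B[:,2]>.040)&(B[:,2]<.060)]
print(q["confidence"],np.median(B[:,2]))
o=env.get_obs();print(o["ft_force"])
E
```

```text
tcp_pos: [0.4807, 0.0603, 0.2475]
ft_force: [-0.1, 4.1, 1.8]
0.57 0.047076265158163655
[-0.5062  3.3804  1.604 ]
```

```bash
python3 -m pendant '[{"tx":0.17,"ty":-1,"tz":0,"rx":0,"ry":0,"rz":0,"claw":1},{"tx":0.35,"ty":-2,"tz":0,"rx":0,"ry":0,"rz":0,"claw":1},{"tx":0.35,"ty":-2,"tz":0,"rx":0,"ry":0,"rz":0,"claw":1}]' | grep -E "tcp|ft"
python3 - <<'E'
from h import *
p=env.read_camera("top")
for th in ["board","fitting1"]:
  for q in env.cut_out(p,th)[:4]:
    B=cloud(p,q["pixels"]); print(th,q["confidence"],np.median(B,0),np.percentile(B[:,2],95))
E
```

```text
tcp_pos: [0.4811, 0.0582, 0.2475]
ft_force: [-0.0, 3.9, 1.0]
board 0.96 [ 0.50833177 -0.06033807  0.04703039] 0.05118256860112895
board 0.59 [ 0.54402857 -0.47877235  0.02141113] 0.026676609931297092
fitting1 0.71 [ 0.59189461 -0.03343274  0.05943887] 0.0843207955951997
fitting1 0.57 [ 0.48231565 -0.08551925  0.08907063] 0.09269612687035966
```

```bash
python3 -m pendant '[{"tx":-4.3,"ty":24.6,"tz":0,"rx":0,"ry":0,"rz":0,"claw":1},{"tx":-4.3,"ty":24.6,"tz":0,"rx":0,"ry":0,"rz":0,"claw":1},{"tx":-4.3,"ty":24.6,"tz":80,"rx":0,"ry":0,"rz":0,"claw":1},{"tx":-4.3,"ty":24.6,"tz":80,"rx":0,"ry":0,"rz":0,"claw":1},{"tx":-4.3,"ty":24.6,"tz":80,"rx":0,"ry":0,"rz":0,"claw":1},{"tx":153,"ty":-106,"tz":80,"rx":0,"ry":0,"rz":90,"claw":1},{"tx":153,"ty":-106,"tz":80,"rx":0,"ry":0,"rz":90,"claw":1},{"tx":153,"ty":-106,"tz":80,"rx":0,"ry":0,"rz":90,"claw":1},{"tx":153,"ty":-106,"tz":80,"rx":0,"ry":0,"rz":90,"claw":1},{"tx":153,"ty":-106,"tz":80,"rx":0,"ry":0,"rz":90,"claw":1},{"tx":153,"ty":-106,"tz":80,"rx":0,"ry":0,"rz":90,"claw":1},{"tx":153,"ty":-106,"tz":80,"rx":0,"ry":0,"rz":90,"claw":1},{"tx":153,"ty":-106,"tz":80,"rx":0,"ry":0,"rz":90,"claw":1},{"tx":153,"ty":-106,"tz":80,"rx":0,"ry":0,"rz":90,"claw":1},{"tx":153,"ty":-106,"tz":80,"rx":0,"ry":0,"rz":90,"claw":1},{"tx":153,"ty":-106,"tz":80,"rx":0,"ry":0,"rz":90,"claw":1},{"tx":153,"ty":-106,"tz":80,"rx":0,"ry":0,"rz":90,"claw":1},{"tx":153,"ty":-106,"tz":80,"rx":0,"ry":0,"rz":90,"claw":1},{"tx":153,"ty":-106,"tz":80,"rx":0,"ry":0,"rz":90,"claw":1}]'
python3 - <<'E'
from h import *
np.set_printoptions(precision=4,suppress=True)
p=env.read_camera("scene"); save(p,"s2.png")
A=np.array([[.174,-.985],[.985,.174]])
for n in ["scene","top"]:
    p=env.read_camera(n)
    q=env.cut_out(p,"catch_knob")[0]; Q=cloud(p,q["pixels"]); Q=Q[Q[:,2]>.064]
    hsv=0
    c,r=cv2.minEnclosingCircle(np.float32(Q[:,:2]*1000)); print(n,"knob",c,r,A@c-[25.1,484.2],len(Q))
    q=env.cut_out(p,"board")[0]; B=cloud(p,q["pixels"]); B=B[(B[:,2]>.042)&(B[:,2]<.054)]
    r=cv2.minAreaRect(np.float32(B[:,:2]*1000)); print(r,A@r[0]-[25.1,484.2],np.median(B[:,2]))
E
```

```text
time: 9.18
tcp_pos: [0.6343, -0.0485, 0.3275]
ee_rot: [[-0.984, -0.176, 0.0], [-0.176, 0.984, -0.002], [0.0, -0.002, -1.0]]
ft_force: [-0.0, -0.3, 0.2]
gripper_width: 0.0007
finger_force: 0.0
scene knob (669.6926879882812, 91.55088806152344) 170.87918090820312 [  1.2489 191.3772] 85
((495.4521179199219, -30.45697784423828), (127.42058563232422, 159.94549560546875), 9.881217956542969) [91.1088 -1.4792] 0.048728123611340046
top knob (591.3069458007812, -36.77448654174805) 30.09259796142578 [114.0103  91.8386] 51
((608.1416625976562, 238.29855346679688), (20.041048049926758, 46.26812744140625), 51.54562759399414) [-154.0074  156.2835] 0.04397468236960034
```

View pics/s2.png

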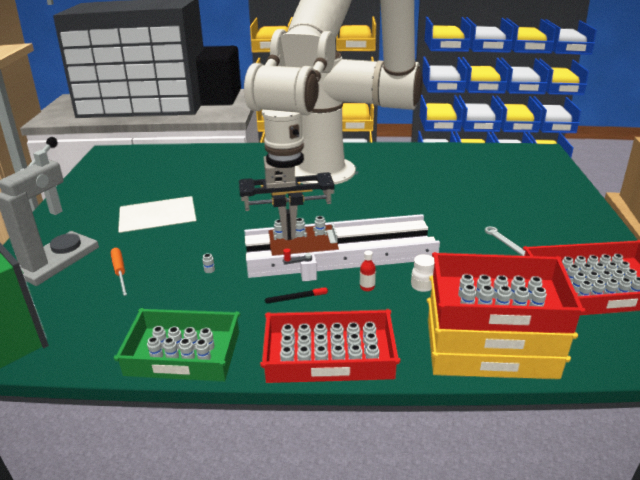

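```bash
python3 -m pendant '[{"tx":0,"ty":0,"tz":-40,"rx":0,"ry":0,"rz":0,"claw":1},{"tx":0,"ty":0,"tz":-71.5,"rx":0,"ry":0,"rz":0,"claw":1},{"tx":0,"ty":0,"tz":-71.5,"rx":0,"ry":0,"rz":0,"claw":1},{"tx":0,"ty":0,"tz":-71.5,"rx":0,"ry":0,"rz":0,"claw":1}]'
python3 - <<'E'
from h import *
o=env.get_obs(); t=o["tcp_pos"][:2]*1000
A=np.array([[.1736,-.9848],[.9848,.1736]])
for th in np.r_[-.1,np.arange(0,1.4,.1),1.4,1.48,1.57,1.63]:
    s,c=np.sin(th),np.cos(th)
    w=A.T@(np.array([25.1+90,484.2+92])+48*np.array([c,-s])+18*np.array([s,c]))-t
    print(round(th,2),np.round(w,1),round(-np.degrees(max(th,0)),1))
E
```

```text
time: 9.87
tcp_pos: [0.6333, -0.0474, 0.2545]
ee_rot: [[-0.985, -0.174, -0.005], [-0.174, 0.985, 0.001], [0.004, 0.002, -1.0]]
ft_force: [0.7, 0.1, 0.5]
gripper_width: 0.0005
finger_force: 0.0
-0.1 [-15.6  -7.2] -0.0
0.0 [-19.9 -10. ] -0.0
0.1 [-24.4 -12.4] -5.7
0.2 [-29.2 -14.3] -11.5
0.3 [-34.1 -15.8] -17.2
0.4 [-39.1 -16.7] -22.9
0.5 [-44.2 -17.1] -28.6
0.6 [-49.3 -17. ] -34.4
0.7 [-54.4 -16.4] -40.1
0.8 [-59.4 -15.3] -45.8
0.9 [-64.3 -13.7] -51.6
1.0 [-69.  -11.7] -57.3
1.1 [-73.4  -9.1] -63.0
1.2 [-77.6  -6.2] -68.8
1.3 [-81.5  -2.8] -74.5
1.4 [-85.    0.9] -80.2
1.48 [-87.5   4.2] -84.8
1.57 [-90.   8.] -90.0
1.63 [-91.5  10.7] -93.4
```

```bash
python3 -m pendant '[{"tx":-10,"ty":-3,"tz":0,"rx":0,"ry":0,"rz":0,"claw":1},{"tx":-16.6,"ty":-6.2,"tz":0,"rx":0,"ry":0,"rz":0,"claw":1},{"tx":-20.9,"ty":-9,"tz":0,"rx":0,"ry":0,"rz":0,"claw":1},{"tx":-25.4,"ty":-11.4,"tz":0,"rx":0,"ry":0,"rz":-5.7,"claw":1},{"tx":-30.2,"ty":-13.3,"tz":0,"rx":0,"ry":0,"rz":-11.5,"claw":1},{"tx":-35.1,"ty":-14.8,"tz":0,"rx":0,"ry":0,"rz":-17.2,"claw":1},{"tx":-40.1,"ty":-15.7,"tz":0,"rx":0,"ry":0,"rz":-22.9,"claw":1},{"tx":-45.2,"ty":-16.1,"tz":0,"rx":0,"ry":0,"rz":-28.6,"claw":1},{"tx":-50.3,"ty":-16,"tz":0,"rx":0,"ry":0,"rz":-34.4,"claw":1},{"tx":-55.4,"ty":-15.4,"tz":0,"rx":0,"ry":0,"rz":-40.1,"claw":1},{"tx":-60.4,"ty":-14.3,"tz":0,"rx":0,"ry":0,"rz":-45.8,"claw":1},{"tx":-60.4,"ty":-14.3,"tz":0,"rx":0,"ry":0,"rz":-45.8,"claw":1}]'
python3 - <<'E'
from h import *
p=env.read_camera("scene"); cv2.imwrite("pics/s3.png",cv2.resize(p["pixels"][180:300,200:360,::-1],None,fx=4,fy=4,interpolation=3))
print(env.get_obs()["ft_force"],env.get_obs()["tcp_pos"])
E
```

```text
time: 10.87
tcp_pos: [0.5738, -0.0623, 0.258]
ee_rot: [[-0.81, 0.587, 0.002], [0.587, 0.81, -0.001], [-0.003, 0.001, -1.0]]
ft_force: [-0.2, -0.1, -0.5]
gripper_width: 0.0002
finger_force: 0.0
[-0.3789361  -0.41770398 -0.1703302 ] [ 0.57402451 -0.06225577  0.25771991]
```

View pics/s3.png

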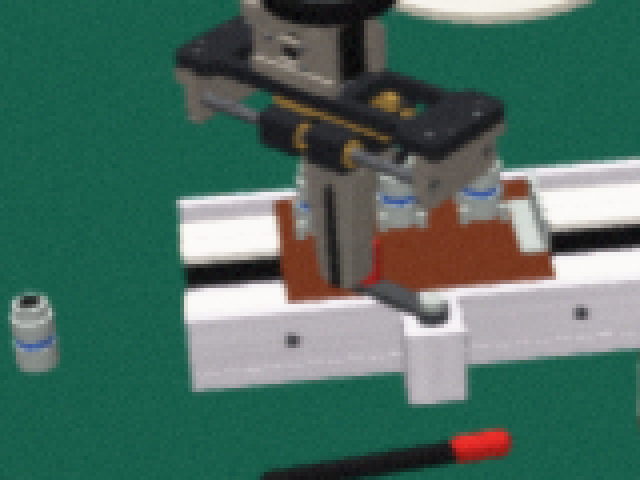

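```bash
python3 -m pendant '[{"tx":-4.9,"ty":1.6,"tz":0,"rx":0,"ry":0,"rz":-5.8,"claw":1},{"tx":-9.6,"ty":3.6,"tz":0,"rx":0,"ry":0,"rz":-11.5,"claw":1},{"tx":-14,"ty":6.2,"tz":0,"rx":0,"ry":0,"rz":-17.2,"claw":1},{"tx":-18.2,"ty":9.1,"tz":0,"rx":0,"ry":0,"rz":-23,"claw":1},{"tx":-22.1,"ty":12.5,"tz":0,"rx":0,"ry":0,"rz":-28.7,"claw":1},{"tx":-25.6,"ty":16.2,"tz":0,"rx":0,"ry":0,"rz":-34.4,"claw":1},{"tx":-28.1,"ty":19.5,"tz":0,"rx":0,"ry":0,"rz":-39,"claw":1},{"tx":-30.6,"ty":23.3,"tz":0,"rx":0,"ry":0,"rz":-44.2,"claw":1},{"tx":-30.6,"ty":23.3,"tz":0,"rx":0,"ry":0,"rz":-44.2,"claw":1}]' | grep -E "tcp|ft"
python3 -m pendant '[{"tx":-0.2,"ty":1,"tz":0,"rx":0,"ry":0,"rz":0,"claw":1},{"tx":-0.3,"ty":2,"tz":0,"rx":0,"ry":0,"rz":0,"claw":1},{"tx":-0.3,"ty":2,"tz":0,"rx":0,"ry":0,"rz":0,"claw":1}]' | grep -E "tcp|ft"
```

```text
tcp_pos: [0.5436, -0.0388, 0.2572]
ft_force: [-0.0, -1.2, 0.6]
tcp_pos: [0.5436, -0.038, 0.2572]
ft_force: [-0.8, -7.3, 2.2]
```

```bash
python3 -m pendant '[{"tx":-0.2,"ty":1.2,"tz":0,"rx":0,"ry":0,"rz":0,"claw":1},{"tx":-0.2,"ty":1.2,"tz":0,"rx":0,"ry":0,"rz":0,"claw":1}]' | grep -E "tcp|ft"
python3 -m pendant '[{"tx":3.5,"ty":-19.7,"tz":0,"rx":0,"ry":0,"rz":0,"claw":1},{"tx":3.5,"ty":-19.7,"tz":0,"rx":0,"ry":0,"rz":0,"claw":1},{"tx":3.5,"ty":-19.7,"tz":100,"rx":0,"ry":0,"rz":0,"claw":1},{"tx":3.5,"ty":-19.7,"tz":100,"rx":0,"ry":0,"rz":0,"claw":1},{"tx":3.5,"ty":-19.7,"tz":100,"rx":0,"ry":0,"rz":0,"claw":1},{"tx":3.5,"ty":-219.7,"tz":130,"rx":0,"ry":0,"rz":0,"claw":1},{"tx":3.5,"ty":-219.7,"tz":130,"rx":0,"ry":0,"rz":0,"claw":1},{"tx":3.5,"ty":-219.7,"tz":130,"rx":0,"ry":0,"rz":0,"claw":1},{"tx":3.5,"ty":-219.7,"tz":130,"rx":0,"ry":0,"rz":0,"claw":1},{"tx":3.5,"ty":-219.7,"tz":130,"rx":0,"ry":0,"rz":0,"claw":1},{"tx":3.5,"ty":-219.7,"tz":130,"rx":0,"ry":0,"rz":0,"claw":1},{"tx":3.5,"ty":-219.7,"tz":130,"rx":0,"ry":0,"rz":0,"claw":1},{"tx":3.5,"ty":-219.7,"tz":130,"rx":0,"ry":0,"rz":0,"claw":1}]' | grep -E "time|tcp|ft"
python3 - <<'E'
from h import *
p=env.read_camera("scene"); cv2.imwrite("pics/s4.png",cv2.resize(p["pixels"][180:300,200:360,::-1],None,fx=4,fy=4,interpolation=3))
A=np.array([[.1736,-.9848],[.9848,.1736]])
for n in ["scene","top"]:
    p=env.read_camera(n)
    q=env.cut_out(p,"catch_knob")[0]; Q=cloud(p,q["pixels"]); Q=Q[(Q[:,2]>.0825)&(Q[:,2]<.087)]; print(n,"knob track",A@(Q.mean(0)[:2]*1000)-[25.1,484.2],len(Q))
    q=env.cut_out(p,"board")[0]; B=cloud(p,q["pixels"]); B=B[(B[:,2]>.042)&(B[:,2]<.054)]
    r=cv2.minAreaRect(np.float32(B[:,:2]*1000)); print(r,A@r[0]-[25.1,484.2],np.median(B[:,2]))
E
```

```text
tcp_pos: [0.5435, -0.0375, 0.2573]
ft_force: [-0.6, -10.3, 0.7]
time: 13.17
tcp_pos: [0.5463, -0.2543, 0.3857]
ft_force: [0.7, -0.4, 0.1]
scene knob track [89.20088874 45.94608881] 18
((495.0639953613281, -30.695205688476562), (127.24457550048828, 159.7732391357422), 10.000105857849121) [91.07174816 -1.98966508] 0.048734284353815216
top knob track [88.87035231 42.5995271 ] 22
((495.62994384765625, -31.033340454101562), (117.78861236572266, 160.22723388671875), 9.563779830932617) [91.50299193 -1.4910192 ] 0.04719042309262145
```

View pics/s4.png

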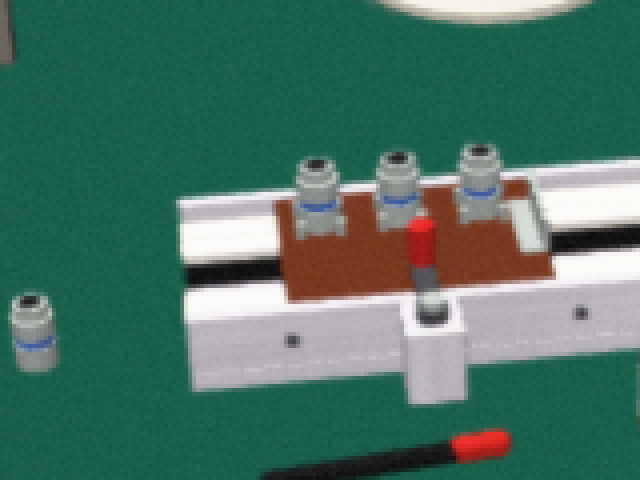

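The picture shows the catch closed over the board (knob at about (421,242)), the board seated, and the three fittings upright. The arm is clear of everything.

```bash
python3 -c "
from plant import env
print(env.finish_job())"
```

```text
the job is handed in; nothing more can be done
None
```

The job is handed in: the board dropped into the notches (about 6 mm lower, near track x 91 mm), the catch is pushed to its stop across its edge, and all three fittings still stand in their nests, at about 13 s on the robot's clock.

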